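# Load the sample carrier under the stage clip

### The job

Load the blue sample carrier into the grey sample holder: press the red thumb strip of the spring clip down with one fingertip, keep it down, and with the other fingertip push the carrier by its upturned tab along the channel until it is fully home against the end stop, beneath the raised nose of the clip. Hold the strip down until the carrier is home, then let go so that the nose comes down on the carrier, and move clear. Nothing is to be grasped: only press and push, never lift the carrier, and leave the other things where they are.

Things in the scene. Friction and masses are not known exactly. Their poses are not given: they have to be found in the camera images.
- holder: Grey base block, fixed: 160 (x) x 110 (y) x 20 mm high; its top is the deck. Origin on the underside, 5 mm ahead (+x) of its middle; +x is the push direction, +y the thumb strip's side. Channel along x, centred on y = -25 mm, 32 mm wide, between rails 5 mm high. Hinge lugs up to 42 mm above the worktop stand at y = +4 mm, x = -80, +12, +57 mm, between strip and channel
- home (a point): Point on the deck, in the channel's middle (holder frame x = +30, y = -25, z = 20 mm): the carrier's origin lies here when the carrier is fully home. Its front edge then touches the aluminium end stop, 14 mm high, that closes the channel at holder x = +60 mm
- carrier: Blue loose sample carrier, about 0.12 kg: plate 60 (x) x 30 (y) x 8 mm thick with a gold coupon let in, and an upturned tab along its rear (-x) edge, 30 mm wide, 4 mm thick, its top 20 mm above the underside. Origin at the centre of the underside; x points along the channel to the end stop. It starts in the channel, in front of the nose, 40 to 55 mm short of home
- tab_face (a point): Middle of the rear (-x) face of the carrier's tab, where it is pushed; 14 mm above the deck, 30 mm behind the carrier's origin; axes as the carrier's
- clip: Spring clip: a rocker on a steel shaft along the holder's x, with a red ribbed thumb strip on the +y side and a steel nose across the channel. Strip: 90 mm along the channel, 24 wide, 4 thick, spanning holder x = -85 to +5 mm and, pressed down, y = +14 to +38 mm. Pressing the strip raises the nose. Origin on the shaft (holder x = 0, y = +4, z = 36 mm); axes as the holder's when closed
- strip_mid (a point): Middle of the strip's upper face, holder x = -40 mm. Closed, the strip slopes up outward and this point is 37.5 mm above the worktop, y = +27 mm. Pressed to 0.42 rad the strip is level, its upper face 28 mm above the worktop (8 mm above the deck), y = +26 mm: 51 mm across from the channel's middle. A fingertip may slide along the strip while pressing it
- nose_block (a point): Middle of the underside of the nose's steel block at the end of its arm. The block spans holder x = +30 to +50 mm, y = -20 to -30 mm. Closed, its flat front face (-x side) stands in the channel, underside about 3 mm over the deck, and blocks the carrier
- clip_hinge (a joint): Hinge of the spring clip, rad: 0 closed (nose down in the empty channel), grows as the strip is pressed, stop at 0.46. The nose clears the carrier's plate above 0.19 (aim for 0.3 to 0.4); with the carrier beneath it and the strip released it rests at about 0.17. The spring pushes the strip back with about 2.5 N at 0 and 6.5 N at 0.42
- chip_stub: Small brass stub with a gold chip, 16 x 21 x 12 mm, standing loose on the far left corner of the holder's deck; leave it. Origin at its underside
- slide_box: Green slide box 39 x 86 x 30 mm, loose on the worktop to the right of the holder; leave it. Origin at its underside
- vial: Amber screw-cap vial, 27 mm across, 60 mm high, loose on the worktop to the left of the holder; leave it. Origin at its underside
- tape_roll: Black roll of tape 55 mm across, 19 mm high, loose on the worktop beyond the holder; leave it. Origin at its underside
There are look-alikes about, which are no part of the job. Of the things that look like the carrier, the largest one is meant.

How it is judged:
On the way, in this order (a step that is already met when the one before it is completed fails the run):
1. The thumb strip is held down by a fingertip, the nose raised (clip above 0.185 rad), while the carrier is still outside the nose (value of joint clip_hinge above 0.185 rad and contact force between the fingers and clip above 0.5 N and x of carrier in the frame of holder below -0.001 m), for 0.2 s.
2. The carrier is home against the end stop (within 3 mm) while a fingertip still holds the strip down (value of joint clip_hinge above 0.185 rad and contact force between the fingers and clip above 0.5 N and x of carrier in the frame of holder above 0.027 m), for 0.1 s.
At the end, for the whole second after the job is handed in: The carrier lies flat in the channel, within 3 mm of the end stop, at rest, and the released clip's nose presses on it (clip between 0.10 and 0.22 rad) (horizontal distance between carrier and home below 0.004 m and x of carrier in the frame of holder above 0.027 m and z of carrier in the frame of holder below 0.023 m and angle between carrier's own z axis and vertical below 0.06 rad and value of joint clip_hinge between 0.1 and 0.22 rad and contact force between clip and carrier above 0.5 N and linear speed of carrier below 0.01 m/s); the robot touches nothing.
It fails at once if The carrier is lifted (more than 6 mm off the deck) or tipped (more than 0.25 rad) (z of carrier in the frame of holder above 0.026 m or angle between carrier's own z axis and vertical above 0.25 rad).
It fails at once if A bystander (gold chip stub, slide box, vial, tape roll) is moved by more than 15 mm (distance of any of chip_stub, slide_box, vial, tape_roll from where it was at the start of the episode above 0.015 m).
It also fails if it takes over 38 s, if anything falls off the work surface, if the arm or the gripper's body presses on something with over 40 N, if the wrist force passes 120 N, or if a joint passes its speed limit or range.

### The arm

A 6-joint arm with a two-finger parallel gripper is mounted at the origin on a cart in front of the work surface, level with it; the furniture and walls round the work are solid. World frame = base frame: x ahead of the robot, y to its left, z up, the work surface at z = 0. Lengths are in m, angles in rad, forces in N, time in s.
With the tool pointing down it reaches from about 0.3 to 0.875 m from the base axis. Payload 6.4 kg.
Tool frame: the origin (TCP) lies at the very end of the fingers, on their centre line; the grasp point (between the pads) lies 19 mm behind it; z points along the fingers, y is the direction in which the jaws open and shut (so a half turn about z gives the same grasp; the last joint's range is limited). The gripper opens to 85 mm and grips with 20 to 120 N. Pads are 22 mm wide; open, the fingers measure 114 mm over their backs; the gripper's body (76 mm by 85 mm) begins 54 mm behind the grasp point. The pads swing forward as they close: fully open they stand 13 mm farther back than shut.
Start: joints at [0.944, 0.181, 1.607, -0, 1.354, -0.206], TCP at [0.235, 0.525, 0.231] pointing down, gripper open.
Joint ranges: [-2.99, 2.99], [-0.89, 2.07], [0.3, 2.58], [-1.14, 4.28], [0, 2.63], [-3.12, 3.12]. Speed limits (rad/s): [2.57, 2.57, 3.01, 3.14, 3.14, 3.14].

### API

Orientations are given as a unit quaternion [w, x, y, z].
In Python, from bench import arm gives the robot as it stands.
- The arm moves only by the tool apply_moves, never from a script. Its argument "series" is one flat list of numbers, 7 for each row, row after row: the turn, a rotation vector about the world's x, y, z each as a share of pi/2 rad, from -1 to 1, then the shift along the world's x, y, z each as a share of 0.2 m, from -1 to 1, then the gripper command: -1 is fully open, 1 is shut, values between are in proportion. A call has 1 to 12 rows; each row is the pose to reach, as a shift and turn from the pose commanded when the call began; what a row does not reach only later rows make up. A row lasts 1/12 s, in which the tool goes at most 41.7 mm and 7.16 degrees, less where a joint would pass 70% of its speed; a pose out of reach is approached as far as the arm can. A call with a number of a shift or a turn outside -1 to 1 is refused whole. A call with a gripper value outside its range is refused whole. The fingers move at their own pace and stop on an object; "newtons" is the grip in N (left out, the last holds). Time passes only in rows, so rows that repeat a pose let the fingers close. It gives the time, the measured TCP pose, the force and the opening at its end, in the units of the state.
- arm.sense(): the state, without advancing time (a new reading comes with each control period).
- arm.camera(name): name is "scene" or "top"; returns the picture (420x560x3 uint8, blue, green, red); there is no depth.
- arm.camera_model(name): a dict with "fx", "fy", "cx", "cy" (pixels), "k1" (the pictures are not rectified: a ray, as slopes to the right and down, at radius r is drawn at 1 + k1 r^2 times it, then the intrinsics apply), "camera_from_world" (4x4, takes a point from world to camera coordinates). Camera axes: x right, y down, z forward; pixel columns grow to the right and rows downward; lengths in m; the calibration is good to about 2 mm. A picture is of the moment at which its call begins. camera_model takes no time and is no camera call.
- arm.finish_job(): hands the job in, once; it reports no verdict.
The state is a dict: "clock": time; "joint_pos": joint angles; "joint_vel": joint speeds; "joint_torque": joint torques, N m; "tool_pos": TCP position; "ee_rot": TCP orientation; "ft_force": force on the tool from outside, world axes, zero at the start; "ft_torque": the same for the moment, N m; "finger_gap": finger opening in m.
Only numpy, scipy, OpenCV 4.12 (cv2) and the standard library are available. Lean on these libraries where they do the work, as an engineer would, in place of code of your own. Each camera call takes 0.05 s, during which the arm holds its last target. There are 200 camera calls.

## Working session

There is one attempt and no reset: what is moved stays moved. The work goes in short steps, Python scripts to look and compute and a tool call to move; the robot and the scene stay as the last step left them, time stands still between calls to the robot, and variables do not carry over. Pictures are saved under pics/ and viewed, about 8 in all and at most 12, crops included, and the job is handed in when it is done.

Besides the shell and the picture viewer there is one more tool, called after "Request:" by a JSON object that holds its "op" and its "data", one argument or row to a line. apply_moves: Moves the arm, as the interface text tells. Shift numbers are shares of 0.2 m and turn numbers shares of pi/2 rad, none past 1 either way. Its arguments: {"type":"object","properties":{"series":{"type":"array"},"newtons":{"type":"number"}},"required":["series"]}

```bash
mkdir -p pics
cat > h.py <<'E'
import numpy as np, cv2
from bench import arm
def ray(n,u,v):
    m=arm.camera_model(n); x=(u-m['cx'])/m['fx']; y=(v-m['cy'])/m['fy']
    p=np.array([x,y])
    q=p.copy()
    for _ in range(20): q=p/(1+m['k1']*(q@q))
    T=np.array(m['camera_from_world']); R=T[:3,:3]; t=T[:3,3]
    return -R.T@t, R.T@np.array([q[0],q[1],1])
def onz(n,u,v,z):
    o,d=ray(n,u,v); return o+d*(z-o[2])/d[2]
def proj(n,P):
    m=arm.camera_model(n); T=np.array(m['camera_from_world']); c=T[:3,:3]@np.array(P)+T[:3,3]
    s=c[:2]/c[2]; s=s*(1+m['k1']*(s@s)); return np.array([m['fx']*s[0]+m['cx'],m['fy']*s[1]+m['cy']])
E
python3 - <<'E'
from h import *
a=arm.camera('scene');b=arm.camera('top')
cv2.imwrite('pics/s0.png',a);cv2.imwrite('pics/t0.png',b)
for n in('scene','top'): print(n,ray(n,280,210),arm.camera_model(n)['fx'])
print(arm.sense())
E
```

```text
scene (array([-0.02618351, -0.38725379,  0.49051676]), array([ 0.7406826 ,  0.43112418, -0.51534535])) 459.0130772892761
top (array([0.46713403, 0.00312019, 0.89946414]), array([ 0.14327377,  0.01915488, -0.98969355])) 536.5367203280784
{'clock': 0.1, 'joint_pos': array([ 9.43676215e-01,  1.81436246e-01,  1.60789380e+00, -6.49417468e-06,
        1.35375261e+00, -2.06305065e-01]), 'joint_vel': array([ 0.00019553, -0.00258908, -0.00199258,  0.00139185, -0.00063397,
        0.00070141]), 'joint_torque': array([ 6.67523800e-04, -4.45879912e+01, -3.52236342e+01, -2.60309416e-04,
        4.11046349e-03,  2.59363458e-05]), 'tool_pos': array([0.23459554, 0.52444931, 0.23049824]), 'ee_rot': array([-2.98645176e-04,  2.08857709e-01,  9.77945756e-01, -6.82530868e-04]), 'ft_force': array([-0.39387469, -0.20918013, -0.11904969]), 'ft_torque': array([-0.01992349,  0.01212248, -0.01089628]), 'finger_gap': 0.08548904532582306}
```

View pics/s0.png

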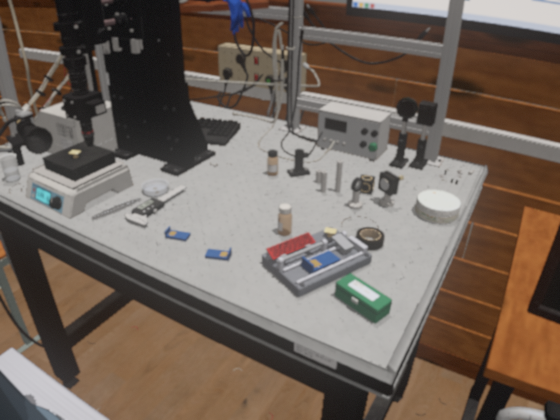

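View pics/t0.png

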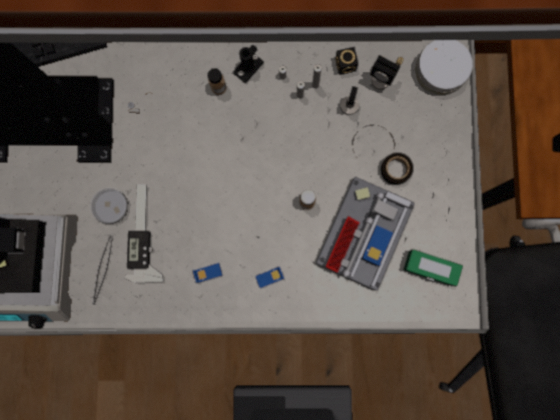

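The scene view shows the holder at about (317,258). In the top view it is at about (365,235). Three blue items could be the carrier: (208,273), (270,277) and (376,245) in the top view. The one in the holder's channel at (376,245) is the largest and fits the description. I'll confirm it with an enlarged crop and colour masks.

Run:
```python
from h import *
a=cv2.imread('pics/s0.png');b=cv2.imread('pics/t0.png')
c=cv2.resize(b[165:300,300:475],None,fx=4.5,fy=4.4,interpolation=cv2.INTER_CUBIC)
cv2.imwrite('pics/c0.png',c[:600,:800])
def blobs(n,im,name,lo,hi,z):
    m=cv2.inRange(cv2.cvtColor(im,cv2.COLOR_BGR2HSV),lo,hi)
    cs,_=cv2.findContours(m,0,2)
    for k in cs:
        if cv2.contourArea(k)>60:
            r=cv2.boxPoints(cv2.minAreaRect(k)); 
            print(n,name,cv2.contourArea(k),cv2.minAreaRect(k)); print([onz(n,*p,z)[:2].round(4).tolist() for p in r])
for n,im in(('top',b),('scene',a)):
    blobs(n,im,'blue',(100,110,50),(125,255,255),.03)
    blobs(n,im,'red',(0,120,90),(8,255,255),.0375) if n=='top' else 0
for P in((0.235,0.525,0.231),(.3,0,0),(.6,0,0),(.6,-.3,0)): print(P,proj('top',P),proj('scene',P))
```

```text
top blue 151.5 ((265.35308837890625, 278.5180358886719), (11.846308708190918, 16.943811416625977), 68.96248626708984)
[[0.4858, 0.06], [0.4954, 0.0345], [0.4776, 0.0277], [0.4681, 0.0531]]
top blue 155.0 ((211.5366973876953, 271.2890319824219), (11.972830772399902, 16.95352554321289), 73.3007583618164)
[[0.4992, 0.1466], [0.5068, 0.1205], [0.4884, 0.1147], [0.4808, 0.1407]]
top blue 67.5 ((371.6532897949219, 258.17156982421875), (18.244487762451172, 8.216060638427734), 25.016895294189453)
[[0.5138, -0.1118], [0.5258, -0.1177], [0.5133, -0.144], [0.5013, -0.1381]]
top blue 353.5 ((379.27587890625, 240.1896514892578), (17.988985061645508, 25.07953453063965), 23.198589324951172)
[[0.5297, -0.1193], [0.5672, -0.1362], [0.5555, -0.1627], [0.5182, -0.1457]]
top red 242.0 ((342.0262451171875, 244.01150512695312), (13.227021217346191, 55.08395767211914), 23.629377365112305)
[[0.5, -0.0518], [0.5813, -0.0887], [0.5725, -0.1081], [0.4915, -0.071]]
scene blue 151.5 ((327.0000305175781, 258.0), (11.62755298614502, 18.782970428466797), 63.43495178222656)
[[0.5366, -0.1306], [0.5731, -0.1445], [0.5508, -0.1645], [0.516, -0.1505]]
scene blue 377.0 ((239.0, 14.000007629394531), (34.440059661865234, 22.313274383544922), 75.96376037597656)
[[3.6241, 2.3778], [4.1751, 2.5122], [2.4093, 1.2351], [2.1807, 1.2324]]
(0.235, 0.525, 0.231) [-162.73864889  495.88715558] [-89.08158343 130.18921796]
(0.3, 0, 0) [293.22867344 392.05062357] [161.67040645 327.33153179]
(0.6, 0, 0) [292.11027066 208.38145742] [269.43542057 231.17998368]
(0.6, -0.3, 0) [470.12439485 207.34718407] [422.28913971 283.37357361]
```

View pics/c0.png

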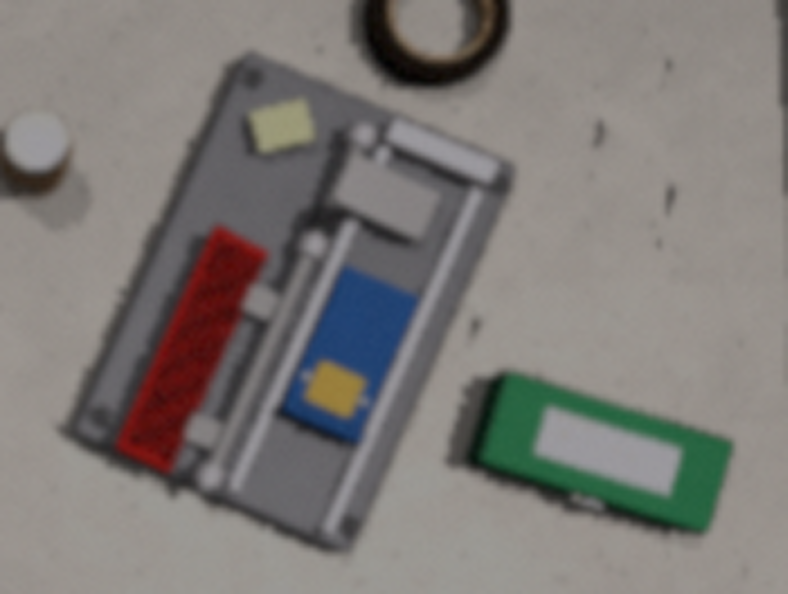

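The enlarged crop shows the blue plate with its gold coupon between the rails, in front of the steel nose, with the red strip on the +y side. The one in the holder is the largest blue item, so it is the carrier.

Measured values:

| Item | Measured | Expected |
|---|---|---|
| Yaw | about -24.4° | – |
| Holder origin | about (0.5616, -0.121) | – |
| Strip length | 89 mm | 90 mm |
| Carrier, holder x | -18 mm, i.e. 48 mm short of home | 40 to 55 mm short |
| Carrier, holder y | -26 mm | -25 mm |

The tool is already yawed to match. I'll travel over in a straight line and set the gap to about 36 mm, which puts the finger centres about 51 mm apart.

Request:
{"op": "apply_moves", "data": {
  "series": [0, 0, 0, 0.33, -0.77, 0, 0.16, 0, 0, 0, 0.33, -0.77, 0, 0.16, 0, 0, 0, 0.33, -0.77, 0, 0.16, 0, 0, 0, 0.33, -0.77, 0, 0.16, 0, 0, 0, 0.33, -0.77, 0, 0.16]
}}

```text
clock: 0.52
tool_pos: [0.3028, 0.3657, 0.2306]
ee_rot: [0.0, 0.211, 0.977, -0.002]
ft_force: [1.0, 0.0, 0.3]
finger_gap: 0.0355
```

Request:
{"op": "apply_moves", "data": {
  "series": [0, 0, 0, 0.33, -0.77, 0, 0.16, 0, 0, 0, 0.33, -0.77, 0, 0.16, 0, 0, 0, 0.33, -0.77, 0, 0.16, 0, 0, 0, 0.33, -0.77, 0, 0.16, 0, 0, 0, 0.33, -0.77, 0, 0.16]
}}

```text
clock: 0.93
tool_pos: [0.3694, 0.2114, 0.2312]
ee_rot: [0.001, 0.212, 0.977, -0.001]
ft_force: [0.6, 0.2, -0.3]
finger_gap: 0.0359
```

Request:
{"op": "apply_moves", "data": {
  "series": [0, 0, 0, 0.33, -0.77, 0, 0.16, 0, 0, 0, 0.33, -0.77, 0, 0.16, 0, 0, 0, 0.33, -0.77, 0, 0.16, 0, 0, 0, 0.33, -0.77, 0, 0.16, 0, 0, 0, 0.33, -0.77, 0, 0.16]
}}

```text
clock: 1.35
tool_pos: [0.4353, 0.0575, 0.2315]
ee_rot: [0.001, 0.212, 0.977, -0.001]
ft_force: [-0.4, -0.5, -0.5]
finger_gap: 0.0359
```

Run:
```python
from h import *
from itertools import product
b=cv2.imread('pics/t0.png')
O=np.array([.5616,-.121]);y=np.radians(-24.35);ex=np.array([np.cos(y),np.sin(y)]);ey=np.array([-ex[1],ex[0]])
def W(x,yy,z): return np.r_[O+ex*x/1e3+ey*yy/1e3,z/1e3]
def H(p): d=p[:2]-O; return (d@ex*1e3).round(1),(d@ey*1e3).round(1)
# crop pixels -> image
for nm,u,v,z in(('TL 85,55',250,55,20),('TR 85,-55',512,165,20),('BR0 -75,-55',345,548,0),('BL0 -75,55',70,430,0),('stop front-right 60,?',497,180,34),('stopfrontleft 60',392,142,34),('plate FL',348,268,28),('plate FR',418,293,28),('plateRL',282,412,40),('plateRR',357,440,40),('stripTL',215,228,42),('stripBL',118,448,42)):
    print(nm,H(onz('top',300+u/4.5,165+v/4.4,z/1e3)))
print(arm.sense()['tool_pos'],arm.sense()['finger_gap'],arm.sense()['ee_rot'])
```

```text
TL 85,55 (np.float64(73.0), np.float64(49.5))
TR 85,-55 (np.float64(73.3), np.float64(-54.9))
BR0 -75,-55 (np.float64(-82.1), np.float64(-57.3))
BL0 -75,55 (np.float64(-82.8), np.float64(52.9))
stop front-right 60,? (np.float64(62.5), np.float64(-50.0))
stopfrontleft 60 (np.float64(60.3), np.float64(-10.0))
plate FL (np.float64(11.5), np.float64(-14.3))
plate FR (np.float64(13.2), np.float64(-41.0))
plateRL (np.float64(-48.6), np.float64(-12.1))
plateRR (np.float64(-47.1), np.float64(-40.3))
stripTL (np.float64(3.3), np.float64(36.2))
stripBL (np.float64(-84.4), np.float64(35.8))
[0.43525506 0.05748382 0.23150881] 0.03586363483091167 [ 0.00099803  0.2118973   0.97729083 -0.00108637]
```

Correction: the holder spans x from -85 to +75, and the corners then agree to about 2 mm. Lateral edges suggest shifting the origin about 1.5 mm toward -y. I'll finish the traverse.

Request:
{"op": "apply_moves", "data": {
  "series": [0, 0, 0, 0.31, -0.75, 0, 0.16, 0, 0, 0, 0.31, -0.75, 0, 0.16, 0, 0, 0, 0.31, -0.75, 0, 0.16, 0, 0, 0, 0.31, -0.75, 0, 0.16, 0, 0, 0, 0.31, -0.75, 0, 0.16, 0, 0, 0, 0.31, -0.75, 0, 0.16, 0, 0, 0, 0.31, -0.75, 0, 0.16, 0, 0, 0, 0.31, -0.75, 0, 0.16]
}}

```text
clock: 2.02
tool_pos: [0.4945, -0.0855, 0.2309]
ee_rot: [-0.0, 0.208, 0.978, 0.0]
ft_force: [0.4, 0.3, -0.4]
finger_gap: 0.0364
```

Request:
{"op": "apply_moves", "data": {
  "series": [0, 0, -0.004, 0.015, -0.04, -0.4, 0.16, 0, 0, -0.004, 0.015, -0.04, -0.4, 0.16, 0, 0, -0.004, 0.015, -0.04, -0.8, 0.16, 0, 0, -0.004, 0.015, -0.04, -0.83, 0.16, 0, 0, -0.004, 0.015, -0.04, -0.83, 0.16, 0, 0, -0.004, 0.015, -0.04, -0.83, 0.16, 0, 0, -0.004, 0.015, -0.04, -0.83, 0.16, 0, 0, -0.004, 0.015, -0.04, -0.83, 0.16]
}}

```text
clock: 2.68
tool_pos: [0.5003, -0.0956, 0.0686]
ee_rot: [0.003, 0.211, 0.977, -0.001]
ft_force: [-0.5, 0.7, 0.5]
finger_gap: 0.0358
```

Run:
```python
from h import *
a=arm.camera('scene')
s=arm.sense(); print(s['tool_pos'],s['ee_rot'],s['finger_gap'],s['ft_force'])
cv2.imwrite('pics/s1.png',cv2.resize(a[190:310,230:390],None,fx=5,fy=5,interpolation=cv2.INTER_CUBIC))
p=s['tool_pos']; print((proj('scene',p)-[230,190])*5)
```

```text
[ 0.5002713  -0.09576295  0.06858068] [ 2.89130413e-03  2.11589264e-01  9.77354215e-01 -6.02551821e-04] 0.036032386175063345 [0.65521165 0.09001767 0.01472831]
[287.83637166 261.99080822]
```

View pics/s1.png

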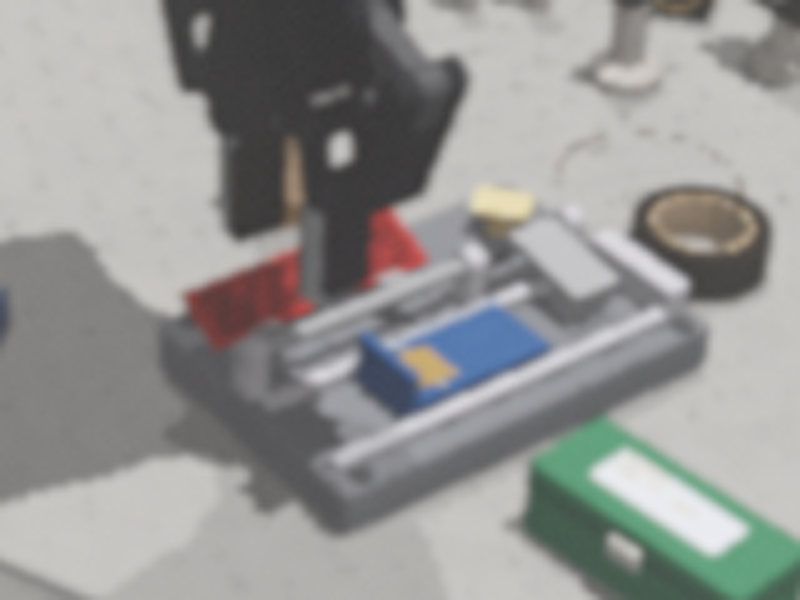

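The crop shows one finger over the red strip (tip about (265,235)). The other is above the channel side (tip about (335,300)) and behind the tab (390,375). The geometry fits, so I'll descend in steps and watch force.

Request:
{"op": "apply_moves", "data": {
  "series": [0, 0, 0, -0.007, 0.01, -0.05, 0.16, 0, 0, 0, -0.007, 0.01, -0.1, 0.16, 0, 0, 0, -0.007, 0.01, -0.1, 0.16, 0, 0, 0, -0.007, 0.01, -0.1, 0.16, 0, 0, 0, -0.007, 0.01, -0.1, 0.16, 0, 0, 0, -0.007, 0.01, -0.1, 0.16, 0, 0, 0, -0.007, 0.01, -0.1, 0.16, 0, 0, 0, -0.007, 0.01, -0.1, 0.16]
}}

```text
clock: 3.4
tool_pos: [0.4967, -0.0933, 0.0455]
ee_rot: [0.0, 0.212, 0.977, -0.0]
ft_force: [-0.1, -0.5, 0.2]
finger_gap: 0.036
```

Request:
{"op": "apply_moves", "data": {
  "series": [0, 0, 0, 0, 0, -0.015, 0.16, 0, 0, 0, 0, 0, -0.03, 0.16, 0, 0, 0, 0, 0, -0.03, 0.16, 0, 0, 0, 0, 0, -0.03, 0.16, 0, 0, 0, 0, 0, -0.03, 0.16]
}}

```text
clock: 3.82
tool_pos: [0.4964, -0.0931, 0.0392]
ee_rot: [-0.0, 0.212, 0.977, 0.0]
ft_force: [-1.0, 0.3, 0.6]
finger_gap: 0.0357
```

Run:
```python
from h import *
a=arm.camera('scene')
s=arm.sense(); print(s['tool_pos'],s['ee_rot'],s['finger_gap'],s['ft_force'],s['joint_vel'].round(4))
```

```text
[ 0.49646504 -0.09314966  0.03926566] [-4.17795555e-05  2.11915016e-01  9.77288097e-01 -1.34795323e-05] 0.03592406631097819 [ 0.66219342 -0.00160886 -0.1833953 ] [ 0.0007 -0.0028 -0.0016  0.0009  0.0008 -0.0015]
```

Request:
{"op": "apply_moves", "data": {
  "series": [0, 0, 0, 0, 0, -0.015, 0.16, 0, 0, 0, 0, 0, -0.015, 0.16, 0, 0, 0, 0, 0, -0.015, 0.16]
}}

```text
clock: 4.12
tool_pos: [0.4963, -0.0931, 0.0361]
ee_rot: [-0.0, 0.212, 0.977, 0.0]
ft_force: [0.6, -0.2, 0.2]
finger_gap: 0.0359
```

Request:
{"op": "apply_moves", "data": {
  "series": [0, 0, 0, 0, 0, -0.01, 0.16, 0, 0, 0, 0, 0, -0.01, 0.16, 0, 0, 0, 0, 0, -0.01, 0.16]
}}

```text
clock: 4.37
tool_pos: [0.4967, -0.0932, 0.0345]
ee_rot: [0.0, 0.212, 0.977, 0.0]
ft_force: [-0.9, 0.1, 2.2]
finger_gap: 0.0357
```

Request:
{"op": "apply_moves", "data": {
  "series": [0, 0, 0, 0, 0, -0.01, 0.16, 0, 0, 0, 0, 0, -0.01, 0.16, 0, 0, 0, 0, 0, -0.01, 0.16]
}}

```text
clock: 4.62
tool_pos: [0.4966, -0.0933, 0.0324]
ee_rot: [0.0, 0.212, 0.977, -0.0]
ft_force: [-0.9, 0.1, 4.5]
finger_gap: 0.0359
```

Run:
```python
from h import *
a=arm.camera('scene')
s=arm.sense(); print(s['tool_pos'],s['ft_force'],s['ft_torque'])
cv2.imwrite('pics/s2.png',cv2.resize(a[210:300,255:375],None,fx=6,fy=6,interpolation=cv2.INTER_CUBIC))
```

```text
[ 0.49666156 -0.09327221  0.03245017] [-0.43236649  0.56329657  3.86460022] [-0.00096764  0.03098971 -0.03430889]
```

View pics/s2.png

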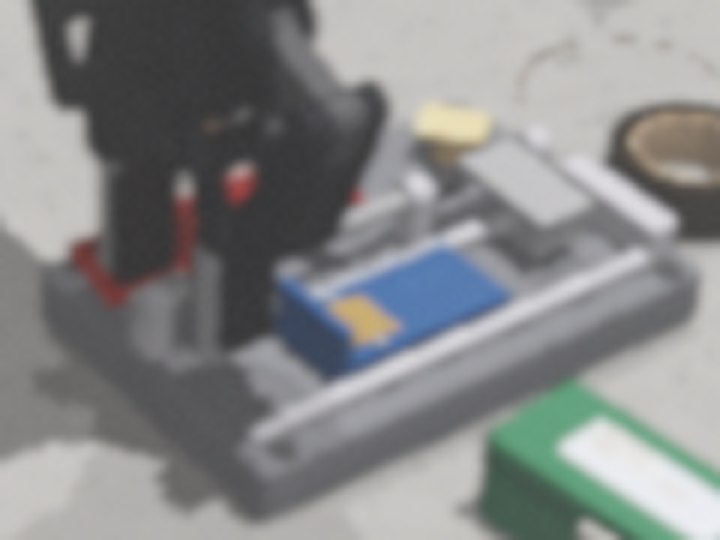

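The crop shows the left finger pressing the strip (100–190, 270). The right finger is in the channel zone behind the tab (240,345), and the nose block is starting to rise. Contact began at TCP z = 35.5 mm, so the tips sit about 4.5 mm behind the TCP. I'll press to TCP z ≈ 24.5 mm.

Request:
{"op": "apply_moves", "data": {
  "series": [0, 0, 0, 0, 0, -0.01, 0.16, 0, 0, 0, 0, 0, -0.02, 0.16, 0, 0, 0, 0, 0, -0.03, 0.16, 0, 0, 0, 0, 0, -0.035, 0.16, 0, 0, 0, 0, 0, -0.035, 0.16, 0, 0, 0, 0, 0, -0.035, 0.16]
}}

```text
clock: 5.17
tool_pos: [0.4963, -0.0945, 0.0262]
ee_rot: [-0.0, 0.212, 0.977, -0.001]
ft_force: [-7.9, -5.3, 13.7]
finger_gap: 0.0355
```

Run:
```python
from h import *
a=arm.camera('scene')
s=arm.sense(); print(s['tool_pos'],s['ft_force'],s['ft_torque'])
cv2.imwrite('pics/s3.png',cv2.resize(a[210:300,255:375],None,fx=6,fy=6,interpolation=cv2.INTER_CUBIC))
```

```text
[ 0.49622701 -0.09451531  0.02616922] [-7.7824197  -5.43447483 12.93230994] [-0.61927527  1.12245631  0.17950474]
```

View pics/s3.png

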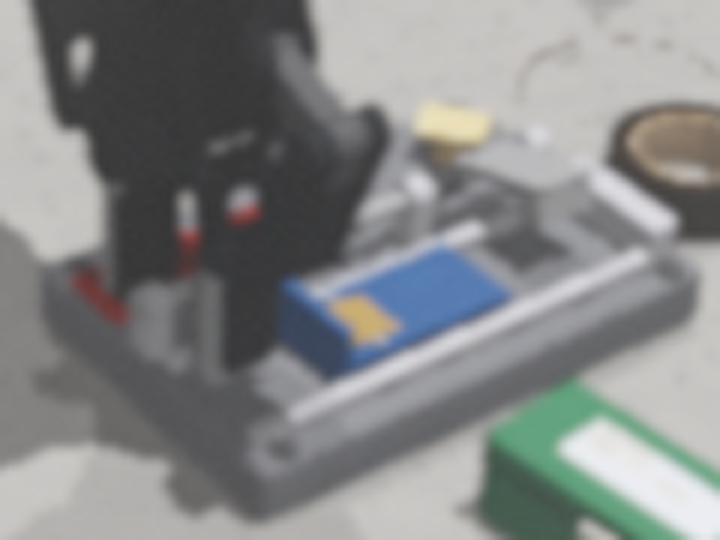

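The crop shows the strip level and the nose block raised clear above the channel (520,165). However, Fz = 13 N with a side load of about 9 N at the strip finger, so it is slightly over-pressed near the stop. I'll ease up about 2.5 mm.

Request:
{"op": "apply_moves", "data": {
  "series": [0, 0, 0, 0, 0, 0.01, 0.16, 0, 0, 0, 0, 0, 0.01, 0.16, 0, 0, 0, 0, 0, 0.01, 0.16]
}}

```text
clock: 5.47
tool_pos: [0.4964, -0.094, 0.0278]
ee_rot: [0.0, 0.212, 0.977, -0.001]
ft_force: [-3.9, -2.7, 9.0]
finger_gap: 0.0361
```

Run:
```python
from h import *
b=arm.camera('top')
s=arm.sense(); print(s['tool_pos'],s['ft_force'],s['ft_torque'],s['finger_gap'])
cv2.imwrite('pics/t4.png',cv2.resize(b[170:300,310:420],None,fx=4.5,fy=4.5,interpolation=cv2.INTER_CUBIC))
```

```text
[ 0.4963939  -0.09398744  0.02775463] [-3.50675017 -3.40659916  8.53756394] [-0.33177245  0.60680495  0.05311795] 0.0362616406199858
```

View pics/t4.png

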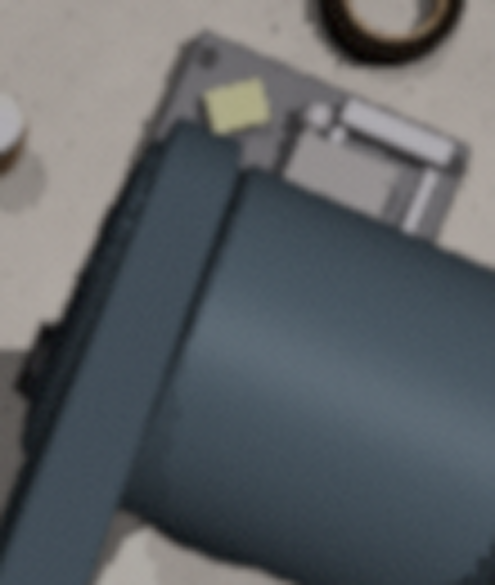

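The nose block is visible, raised, at (340,175) in the crop; the arm hides the rest. The forces fell to about 8.5 N. I'll ease another ~0.8 mm and start pushing along the channel, direction (0.911, -0.412), 40 mm first.

Request:
{"op": "apply_moves", "data": {
  "series": [0, 0, 0, 0.005, -0.002, 0.004, 0.16, 0, 0, 0, 0.018, -0.008, 0.004, 0.16, 0, 0, 0, 0.036, -0.016, 0.004, 0.16, 0, 0, 0, 0.055, -0.025, 0.004, 0.16, 0, 0, 0, 0.073, -0.033, 0.004, 0.16, 0, 0, 0, 0.091, -0.041, 0.004, 0.16, 0, 0, 0, 0.109, -0.049, 0.004, 0.16, 0, 0, 0, 0.127, -0.058, 0.004, 0.16, 0, 0, 0, 0.146, -0.066, 0.004, 0.16, 0, 0, 0, 0.164, -0.074, 0.004, 0.16, 0, 0, 0, 0.182, -0.082, 0.004, 0.16, 0, 0, 0, 0.182, -0.082, 0.004, 0.16]
}}

```text
clock: 6.52
tool_pos: [0.5325, -0.1092, 0.0279]
ee_rot: [-0.001, 0.212, 0.977, 0.0]
ft_force: [-3.0, 0.9, 5.8]
finger_gap: 0.0361
```

Run:
```python
from h import *
a=arm.camera('scene')
s=arm.sense(); print(s['tool_pos'],s['ft_force'],s['ft_torque'],s['finger_gap'])
d=s['tool_pos'][:2]-[.561,-.1224]; print(d@[.911,-.4124],d@[.4124,.911])
cv2.imwrite('pics/s5.png',cv2.resize(a[210:300,255:375],None,fx=6,fy=6,interpolation=cv2.INTER_CUBIC))
```

```text
[ 0.53249037 -0.10922896  0.02792131] [-2.11726093  1.7493195   5.56658084] [0.36828408 0.37907902 0.03221743] 0.035594255193059
-0.03140400627018637 0.0002414442131517594
```

View pics/s5.png

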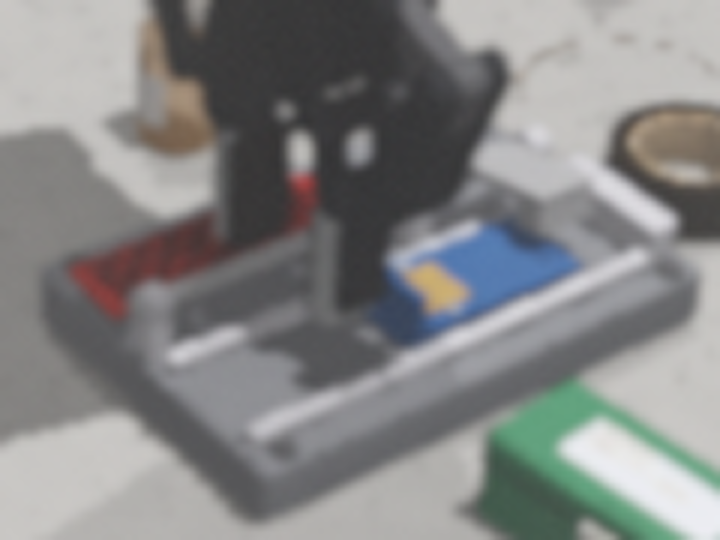

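The carrier is sliding under the raised nose, with its tab at (395,305) in the crop and the finger behind it. By the frame, about 20 mm remain. I'll move 15 mm, then take small steps watching the push force.

Request:
{"op": "apply_moves", "data": {
  "series": [0, 0, 0, 0.011, -0.005, 0, 0.16, 0, 0, 0, 0.023, -0.01, 0, 0.16, 0, 0, 0, 0.034, -0.015, 0, 0.16, 0, 0, 0, 0.046, -0.021, 0, 0.16, 0, 0, 0, 0.057, -0.026, 0, 0.16, 0, 0, 0, 0.068, -0.031, 0, 0.16, 0, 0, 0, 0.068, -0.031, 0, 0.16]
}}

```text
clock: 7.15
tool_pos: [0.5458, -0.1153, 0.0278]
ee_rot: [-0.001, 0.212, 0.977, 0.0]
ft_force: [-2.9, 1.9, 6.0]
finger_gap: 0.0357
```

Request:
{"op": "apply_moves", "data": {
  "series": [0, 0, 0, 0.005, -0.002, 0, 0.16, 0, 0, 0, 0.009, -0.004, 0, 0.16, 0, 0, 0, 0.009, -0.004, 0, 0.16]
}}

```text
clock: 7.4
tool_pos: [0.5472, -0.116, 0.0278]
ee_rot: [-0.001, 0.212, 0.977, 0.0]
ft_force: [-4.3, 1.1, 6.0]
finger_gap: 0.0353
```

Run:
```python
from h import *
a=arm.camera('scene')
s=arm.sense(); print(s['tool_pos'],s['ft_force'],s['ft_torque'],s['finger_gap'])
d=s['tool_pos'][:2]-[.561,-.1224]; print(d@[.911,-.4124],d@[.4124,.911])
cv2.imwrite('pics/s6.png',cv2.resize(a[210:300,255:375],None,fx=6,fy=6,interpolation=cv2.INTER_CUBIC))
```

```text
[ 0.54721333 -0.11591091  0.02771642] [-3.59748599  1.6135963   6.95273861] [0.38414262 0.55575659 0.00806418] 0.03576728360996581
-0.015235757216029237 0.00022593507223662895
```

View pics/s6.png

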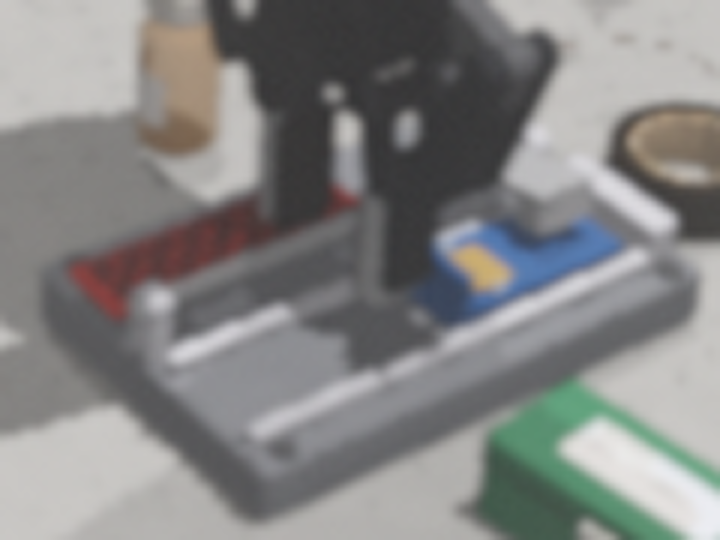

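The carrier's front is close to the end stop (625,240 in the crop), the nose is raised above it, and the strip is still held. I'll continue in 1.5–2 mm steps.

Request:
{"op": "apply_moves", "data": {
  "series": [0, 0, 0, 0.005, -0.002, 0, 0.16, 0, 0, 0, 0.009, -0.004, 0, 0.16, 0, 0, 0, 0.009, -0.004, 0, 0.16]
}}

```text
clock: 7.7
tool_pos: [0.549, -0.1167, 0.0277]
ee_rot: [-0.001, 0.212, 0.977, 0.0]
ft_force: [-3.8, 0.7, 6.1]
finger_gap: 0.0359
```

Request:
{"op": "apply_moves", "data": {
  "series": [0, 0, 0, 0.005, -0.002, 0, 0.16, 0, 0, 0, 0.007, -0.003, 0, 0.16, 0, 0, 0, 0.007, -0.003, 0, 0.16]
}}

```text
clock: 7.95
tool_pos: [0.5503, -0.1173, 0.0277]
ee_rot: [-0.001, 0.212, 0.977, 0.0]
ft_force: [-3.9, 2.2, 5.8]
finger_gap: 0.036
```

Run:
```python
from h import *
s=arm.sense(); print(s['tool_pos'],s['ft_force'],s['ft_torque'],s['finger_gap'])
d=s['tool_pos'][:2]-[.561,-.1224]; print(d@[.911,-.4124],d@[.4124,.911], s['ft_force'][:2]@[.911,-.4124])
```

```text
[ 0.55032807 -0.11727796  0.02769638] [-3.87167258  2.15040635  5.80753375] [0.41731439 0.62037166 0.02674099] 0.03604129556817093
-0.011834454666642923 0.0002650771518525885 -4.413921295912141
```

Request:
{"op": "apply_moves", "data": {
  "series": [0, 0, 0, 0.005, -0.002, 0, 0.16, 0, 0, 0, 0.005, -0.002, 0, 0.16, 0, 0, 0, 0.005, -0.002, 0, 0.16]
}}

```text
clock: 8.2
tool_pos: [0.5514, -0.1177, 0.0277]
ee_rot: [-0.001, 0.212, 0.977, 0.0]
ft_force: [-4.5, 1.6, 5.9]
finger_gap: 0.036
```

Request:
{"op": "apply_moves", "data": {
  "series": [0, 0, 0, 0.005, -0.002, 0, 0.16, 0, 0, 0, 0.005, -0.002, 0, 0.16, 0, 0, 0, 0.005, -0.002, 0, 0.16]
}}

```text
clock: 8.45
tool_pos: [0.5521, -0.118, 0.0277]
ee_rot: [-0.002, 0.212, 0.977, 0.0]
ft_force: [-4.0, 1.3, 7.2]
finger_gap: 0.0358
```

Run:
```python
from h import *
a=arm.camera('scene')
s=arm.sense(); print(s['tool_pos'],s['ft_force'],s['ft_torque'],s['finger_gap'])
d=s['tool_pos'][:2]-[.561,-.1224]; print(d@[.911,-.4124],d@[.4124,.911], s['ft_force'][:2]@[.911,-.4124])
cv2.imwrite('pics/s7.png',cv2.resize(a[225:275,310:375],None,fx=11,fy=11,interpolation=cv2.INTER_CUBIC))
```

```text
[ 0.55214849 -0.11804786  0.02768938] [-5.47930654  1.11100462  6.63873031] [0.4262343  0.74022465 0.07783869] 0.035751669028040674
-0.009858548062934342 0.00031443273817239936 -5.44982656383167
```

View pics/s7.png

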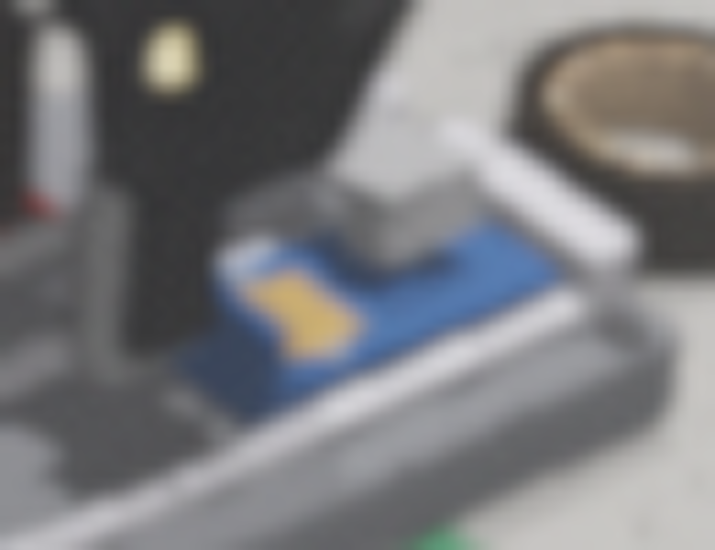

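The crop shows the carrier under the raised nose with its front edge (560,270) next to the stop (600,250). Force is rising slightly with no clear stop yet, so I'll keep taking 1 mm steps.

Request:
{"op": "apply_moves", "data": {
  "series": [0, 0, 0, 0.005, -0.002, 0, 0.16, 0, 0, 0, 0.005, -0.002, 0, 0.16, 0, 0, 0, 0.005, -0.002, 0, 0.16]
}}

```text
clock: 8.75
tool_pos: [0.5522, -0.1181, 0.0275]
ee_rot: [-0.003, 0.212, 0.977, 0.0]
ft_force: [-7.3, 2.0, 9.3]
finger_gap: 0.0356
```

Run:
```python
from h import *
s=arm.sense()
d=s['tool_pos'][:2]-[.561,-.1224]; print(d@[.911,-.4124],d@[.4124,.911], s['ft_force'][:2]@[.911,-.4124],s['ft_force'],s['ft_torque'])
```

```text
-0.009740943495371177 0.00029857150433579933 -7.537396152097942 [-7.34624948  2.04889154  9.31550981] [ 0.5153878   1.27753283 -0.05963987]
```

Request:
{"op": "apply_moves", "data": {
  "series": [0, 0, 0, 0.005, -0.002, 0, 0.16, 0, 0, 0, 0.005, -0.002, 0, 0.16, 0, 0, 0, 0.005, -0.002, 0, 0.16]
}}

```text
clock: 9.0
tool_pos: [0.5522, -0.1182, 0.0273]
ee_rot: [-0.004, 0.212, 0.977, 0.001]
ft_force: [-11.0, 3.3, 11.5]
finger_gap: 0.0359
```

Run:
```python
from h import *
s=arm.sense()
d=s['tool_pos'][:2]-[.561,-.1224]; print(d@[.911,-.4124],d@[.4124,.911], s['ft_force'][:2]@[.911,-.4124],s['ft_force'],s['ft_torque'])
```

```text
-0.00973541122423677 0.0002420366847473227 -11.379884964701755 [-11.01782928   3.25568015  11.52417493] [ 0.57943395  1.81201121 -0.07504952]
```

The finger has stalled at holder x = -9.7 mm (expected about -11) and the push force climbed from 5 to 11 N, so the carrier is against the stop. I'll back the finger off about 8 mm with the strip still held, then rise.

Request:
{"op": "apply_moves", "data": {
  "series": [0, 0, 0, -0.01, 0.005, 0, 0.16, 0, 0, 0, -0.025, 0.011, 0, 0.16, 0, 0, 0, -0.045, 0.02, 0, 0.16, 0, 0, 0, -0.045, 0.02, 0, 0.16, 0, 0, 0, -0.045, 0.02, 0, 0.16]
}}

```text
clock: 9.42
tool_pos: [0.5479, -0.1163, 0.0291]
ee_rot: [0.002, 0.212, 0.977, -0.0]
ft_force: [1.3, -0.7, 5.5]
finger_gap: 0.0357
```

Run:
```python
from h import *
s=arm.sense()
a=arm.camera('scene');cv2.imwrite('pics/s8.png',a)
d=s['tool_pos'][:2]-[.561,-.1224]; print(d@[.911,-.4124],d@[.4124,.911], s['ft_force'][:2]@[.911,-.4124],s['ft_force'],s['ft_torque'])
```

```text
-0.014453154379139056 0.0002078652029223639 1.5205450423104312 [ 1.32977514 -0.74956326  5.52355868] [ 0.00458613 -0.28752601 -0.00303636]
```

Request:
{"op": "apply_moves", "data": {
  "series": [0, 0, 0, 0, 0, 0.01, 0.16, 0, 0, 0, 0, 0, 0.03, 0.16, 0, 0, 0, 0, 0, 0.06, 0.16, 0, 0, 0, 0, 0, 0.1, 0.16, 0, 0, 0, 0, 0, 0.25, 0.16, 0, 0, 0, 0, 0, 0.4, 0.16, 0, 0, 0, 0, 0, 0.6, 0.16, 0, 0, 0, 0, 0, 0.6, 0.16, 0, 0, 0, 0, 0, 0.6, 0.16]
}}

```text
clock: 10.22
tool_pos: [0.5482, -0.1163, 0.1514]
ee_rot: [0.003, 0.212, 0.977, -0.001]
ft_force: [0.0, -0.1, -0.7]
finger_gap: 0.0359
```

Request:
{"op": "apply_moves", "data": {
  "series": [0, 0, 0, -0.2, 0.5, 0.1, 0.16, 0, 0, 0, -0.5, 1, 0.2, 0.16, 0, 0, 0, -0.5, 1, 0.2, 0.16, 0, 0, 0, -0.5, 1, 0.2, 0.16, 0, 0, 0, -0.5, 1, 0.2, 0.16, 0, 0, 0, -0.5, 1, 0.2, 0.16, 0, 0, 0, -0.5, 1, 0.2, 0.16, 0, 0, 0, -0.5, 1, 0.2, 0.16]
}}

```text
clock: 10.88
tool_pos: [0.4454, 0.0852, 0.1874]
ee_rot: [-0.001, 0.211, 0.978, -0.0]
ft_force: [0.1, -0.5, 0.1]
finger_gap: 0.0358
```

Run:
```python
from h import *
a=arm.camera('scene');b=arm.camera('top')
s=arm.sense(); print(s['tool_pos'],s['ft_force'])
A=cv2.resize(a[205:325,255:405],(400,320),interpolation=cv2.INTER_CUBIC);B=cv2.resize(b[165:300,300:475],None,fx=4,fy=4,interpolation=cv2.INTER_CUBIC)
cv2.imwrite('pics/t9.png',B); cv2.imwrite('pics/s9.png',cv2.resize(a[210:300,255:375],None,fx=6,fy=6,interpolation=cv2.INTER_CUBIC))
O=np.array([.561,-.1224]);ex=np.array([.911,-.4124]);ey=np.array([.4124,.911])
m=cv2.inRange(cv2.cvtColor(b,cv2.COLOR_BGR2HSV),(100,110,50),(125,255,255)); m[:, :330]=0
pts=np.argwhere(m[165:300,330:420])+[165,330]
h=np.array([[(onz('top',u,v,.028)[:2]-O)@ex,(onz('top',u,v,.028)[:2]-O)@ey] for v,u in pts])*1e3
print(len(h),np.percentile(h,[1,50,99],axis=0).round(1))
```

```text
[0.44631836 0.08388628 0.18735308] [-0.84852379  0.17061919  0.87917549]
273 [[  0.8 -39.4]
 [ 28.  -29.6]
 [ 59.  -10.8]]
```

View pics/t9.png

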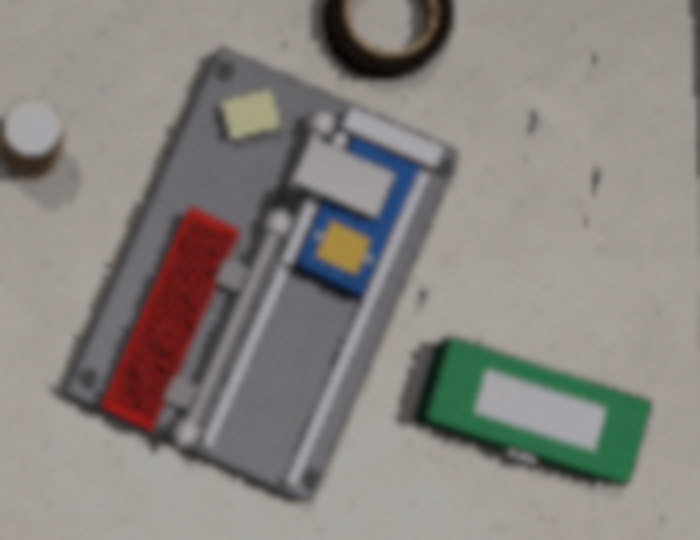

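View pics/s9.png

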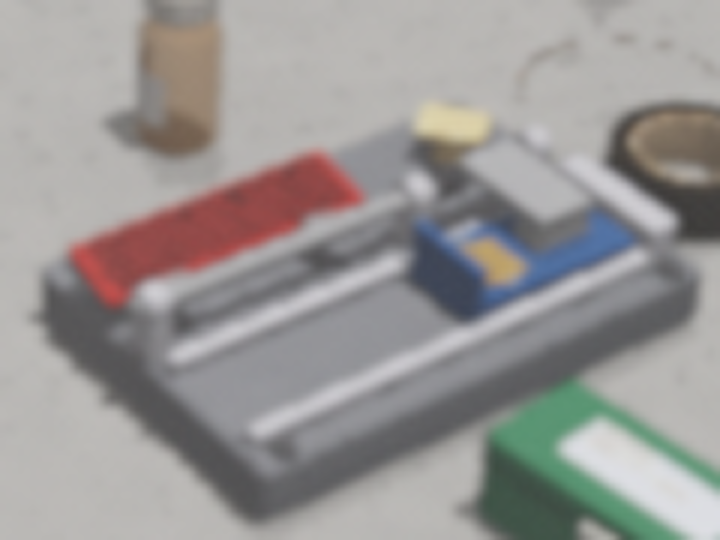

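The top crop shows the carrier against the end stop at (390,140) with no gap. Its measured span is holder x +0.8 to +59 mm (should be 0 to 60). The scene crop shows the nose resting on the carrier (555,230), the strip half up, and the bystanders in place. The arm is clear, so I'll hand in.

```bash
python3 -c "
from bench import arm
print(arm.finish_job())"
```

```text
the job is handed in; nothing more can be done
None
```

The carrier is loaded and the job is handed in; the interface gave no verdict, so the result below rests on my own checks.

I pressed the red strip with one fingertip at about 6 N. With the other I pushed the carrier by its tab until it stalled on the end stop. There the push force rose from about 5 to 11 N while the finger stopped moving. I backed off the tab with the strip still held, then released the strip and moved clear. The clock stood at about 11 s of the 38 s allowed.

**Last checks that agreed:**
- The carrier spans holder x of about +1 to +59 mm, against an ideal 0 to 60, and no gap to the stop is visible.
- The released nose rests on the carrier, and the strip is part-way up.
- The wrist force is near zero with the arm clear.
- The bystanders look unmoved in the pictures; I did not measure them.

**Checks that disagreed or were less certain:**
- **Holder position:** the edges disagreed by about 2 mm across the channel, so I shifted the origin by 1.5 mm. I also misread the sign of the holder's x offset at first; corrected, the corners fit to about 2–3 mm.
- **Over-pressing:** my first press was too deep, with 13 N down and about 9 N sideways, so I eased up before pushing.
- **Stop position:** the finger stalled about 1 mm beyond where I predicted, which is within the calibration error.
- **Clip angle:** I only inferred it from height, force and pictures, because no reading is available.

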